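# Lock the housing lid with the flat screwdriver

## Robot

A 6-joint arm with a two-finger parallel gripper is mounted at the origin on the work surface. World frame = base frame: x ahead of the robot, y to its left, z up, the work surface at z = 0. Lengths are in m, angles in rad, forces in N, time in s.
With the tool pointing down it reaches from about 0.3 to 0.875 m from the base axis. Payload 4.2 kg.
Tool frame: the origin (TCP) lies on the centre line of the jaws, within the pads' length; the fingertips stand 11 mm ahead of it and the grasp point (between the pads) lies 8 mm behind it; z points along the fingers, x is the direction in which the jaws open and shut, and the axes are right-handed (so a half turn about z gives the same grasp; the last joint's range is limited). The gripper opens to 85 mm and grips with 20 to 120 N. Pads are 22 mm wide; open, the fingers measure 114 mm over their backs; the gripper's body (76 mm by 85 mm) begins 54 mm behind the grasp point. The pads swing forward as they close: fully open they stand 13 mm farther back than shut.
Start: joints at [-1.251, 0.32, 1.565, -0, 1.257, -0.02], TCP at [0.192, -0.542, 0.208] pointing down, gripper open.
Joint ranges: [-3.11, 3.11], [-0.84, 2.01], [0.21, 2.61], [-1.34, 4.49], [0.05, 2.63], [-2.56, 2.56]. Speed limits (rad/s): [2.57, 2.57, 3.14, 3.14, 3.14, 3.14].

## Interface

Orientations are given as a rotation vector (axis times angle).
In Python, from workcell import telemetry, imaging, workorder gives the robot as it stands. The module is installed in compiled form; this text tells all that it offers.
- The arm moves only by the shell command python3 -m jog 'ROWS' [FORCE]. ROWS is a JSON object of lists of equal length, an entry for each row: "dp": the shift along the tool's x, y, z in m, a list of three; "twist": the turn, a rotation vector about the tool's x, y, z in degrees, a list of three; "claw": the finger opening in m, from 0 to 0.0854. In form: {"dp": [[x, y, z], ...], "twist": [[ax, ay, az], ...], "claw": [claw, ...]}. A call has 1 to 5 rows; each row shifts and turns the pose as measured when the row begins, along the tool's axes as they then stand; what a row does not reach is not made up. A row lasts 1/8 s, in which the tool goes at most 62.5 mm and 10.7 degrees, less where a joint would pass 70% of its speed; a pose out of reach is approached as far as the arm can. A call is refused whole if a number of a shift passes 0.0625 or a number of a turn 10.7, either way. A call with a gripper value outside its range is refused whole. The fingers move at their own pace and stop on an object; FORCE is the grip in N (left out, the last holds). Time passes only in rows, so rows that do not move let the fingers close. It gives the time, the measured TCP pose, the force and the opening at its end, in the units of the state.
- telemetry.get_state(): the state, without advancing time (a new reading comes with each control period).
- imaging.read_camera(name): name is "side" or "top"; returns the picture (420x560x3 uint8, red, green, blue); there is no depth.
- imaging.camera_model(name): a dict with "intrinsics" (3x3 intrinsics, pixels), "rvec" (rotation vector, rad) and "tvec" (3), from world to camera coordinates, as OpenCV has them. Camera axes: x right, y down, z forward; pixel columns grow to the right and rows downward; lengths in m; the calibration is good to about 2 mm. A picture is of the moment at which its call begins. camera_model takes no time and is no camera call.
- workorder.close_job(): hands the job in, once; it reports no verdict.
The state is a dict: "t": time; "joints": joint angles; "dq": joint speeds; "joint_efforts": joint torques, N m; "ee_pos": TCP position; "orientation": TCP orientation; "force": force on the tool from outside, world axes, zero at the start; "moment": the same for the moment, N m; "opening": opening from 0.0 (shut) to 1.0 (fully open).
Only numpy, scipy, OpenCV 4.12 (cv2) and the standard library are available. Lean on these libraries where they do the work, as an engineer would, in place of code of your own. Each camera call takes 0.05 s, during which the arm holds its last target. There are 200 camera calls.

## Task

Take the flat screwdriver (the one with the thick round handle) out of the rack, set its blade into the slot of the turn-lock on the grey housing's lid and turn the lock clockwise, seen from above, until it stops. Then put the screwdriver back upright into the same rack hole it came from and let go.

Things in the scene. Friction and masses are not known exactly. Their poses are not given: they have to be found in the camera images.
- driver_grip (a point): Flat screwdriver, where to grasp it: on the axis of its black round handle (30 mm thick, 78 mm long), 36 mm below the top, 110 mm above the blade's end. It stands upright, blade down, in one of 3 holes of a fixed rack (top 80 mm high), 80 mm apart in a row about across the robot's front. The other two hold tools with thinner handles, tops 150 mm high. z up; x along the blade and, within 0.2 rad, the row.
- driver_tip (a point): Centre of the flat screwdriver's blade end, 110 mm below driver_grip; z up the shaft. Blade 14 mm wide (x), 3 mm thick (y), 16 mm long; shaft 8 mm. 62 mm above the end, the underside of a 38 mm wide collar rests on the rack when put away; the cone under it (22 to 10 mm thick, 20 mm long) centres it in the square 26 mm hole of the 8 mm thick rack plate. About 0.13 kg.
- slot (a point): Centre of the slot, level with the top of the turn-lock: a round steel head, 36 mm wide, 11 mm high, on the lid (55 mm high) of a fixed grey housing 174 x 124 mm. The slot crosses the whole head along x and turns with it; z up. It is 9 mm deep, 5.5 mm wide at the bottom, 12.4 mm at the top, so a blade slides in. 82 mm away on the lid is a six-sided steel plug without a slot, not to be used.
- lock (a joint): Angle of the turn-lock, rad: 0 fully open, growing clockwise seen from above, 1.2 (69 degrees) at the firm stop: locked. Starts at 0 to 0.25. Light friction (0.06 N m); stays where left. The blade has about 0.18 rad of play in the slot. On the lid beside the head, a single white tick shows the slot's direction at 0, a double tick at 1.2.
Mind the look-alikes: they are no part of the job. Leave any blue look-alike of the part that bears driver_grip alone. What is shaped like the part that bears slot but brown is not meant.

How it is judged:
On the way, in this order (a step that is already met when the one before it is completed fails the run):
1. the screwdriver's blade is down in the lock's slot (horizontal distance between driver_tip and slot below 0.012 m and z of driver_tip in the frame of slot below -0.003 m and angle between driver_tip's own z axis and vertical below 0.26 rad), for 0.1 s.
2. the lock is turned to its stop with the blade in the slot (all of step 1 and value of joint lock above 1.03 rad), for 0.1 s.
At the end, for the whole second after the job is handed in: The lock is turned clockwise to its stop (within 10 degrees) and the flat screwdriver stands upright (within 10 degrees) back in the hole it came from, its handle within 15 mm of where it was at the start (value of joint lock above 1.03 rad and distance of driver_grip from where it was at the start of the episode below 0.015 m and angle between driver_grip's own z axis and vertical below 0.17 rad); the robot touches nothing.
It also fails if it takes over 58 s, if anything falls off the work surface, if the arm or the gripper's body presses on something with over 40 N, if the wrist force passes 120 N, or if a joint passes its speed limit or range.

## Working session

There is one attempt and no reset: what is moved stays moved. The work goes in short steps, Python scripts to look and compute and a shell command to move; the robot and the scene stay as the last step left them, time stands still between calls to the robot, and variables do not carry over. Pictures are saved under pics/ and viewed, about 8 in all and at most 12, crops included, and the job is handed in when it is done.

```bash
mkdir -p pics; cat > h.py <<'E'
import numpy as np, cv2
from workcell import telemetry, imaging
def grab(name,fn=None):
    im=imaging.read_camera(name)
    if fn: cv2.imwrite(f'pics/{fn}.png',im[:,:,::-1])
    return im
def cam(name):
    m=imaging.camera_model(name);K=np.array(m['intrinsics']);R=cv2.Rodrigues(np.array(m['rvec'],float))[0];t=np.array(m['tvec'],float)
    return K,R,t
def ray(name,u,v):
    K,R,t=cam(name);d=R.T@np.linalg.solve(K,[u,v,1.]);return -R.T@t,d
def onplane(name,u,v,z):
    o,d=ray(name,u,v);return o+d*(z-o[2])/d[2]
def proj(name,p):
    K,R,t=cam(name);q=K@(R@np.array(p)+t);return q[:2]/q[2]
def tri(a,b):
    (o1,d1),(o2,d2)=ray('top',*a),ray('side',*b)
    s=np.linalg.lstsq(np.c_[d1,-d2],o2-o1,rcond=None)[0]
    p,q=o1+s[0]*d1,o2+s[1]*d2;return (p+q)/2,np.linalg.norm(p-q)
E
python3 - <<'E'
from h import *
a=grab('top','top0');b=grab('side','side0')
for n in('top','side'):
    K,R,t=cam(n);print(n,-R.T@t,R[2],K[0,0])
s=telemetry.get_state();print(s)
E
```

```text
top [ 0.35404045 -0.01130981  1.19186161] [ 0.09202757 -0.0050681  -0.99574356] 546.6203999004331
side [ 0.33756276 -0.54687205  0.58433455] [ 0.11650017  0.73238469 -0.67085049] 389.0867483206675
{'t': 0.1, 'joints': array([-1.25100221e+00,  3.20236255e-01,  1.56554140e+00, -4.15714708e-06,
        1.25742059e+00, -2.00060859e-02]), 'dq': array([ 2.35296375e-04, -1.42265481e-03, -4.40716840e-03,  6.34277942e-04,
       -4.80209335e-04,  5.02974793e-05]), 'joint_efforts': array([ 7.33668639e-04, -4.16407084e+01, -2.34704196e+01, -3.44997068e-05,
        4.85302458e-03, -9.27339102e-06]), 'ee_pos': array([ 0.19149751, -0.5416845 ,  0.20736768]), 'orientation': array([-2.56429145e+00,  1.81329599e+00,  2.03275116e-03]), 'force': array([-0.31047402,  0.2500045 ,  0.31342487]), 'moment': array([0.0376262 , 0.01984059, 0.01408101]), 'opening': 0.998971650963425}
```

View pics/top0.png

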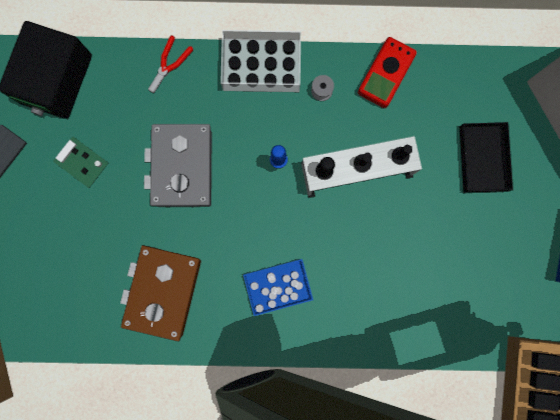

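View pics/side0.png

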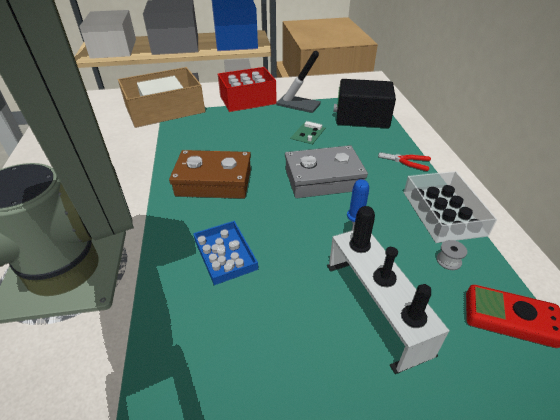

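The top view shows the rack at (305–420, 140–190), with the thick handle leftmost at about (326,168). It also shows the grey housing's lock at (179,183) and the brown look-alike at (153,313). In the side view the thick handle runs from about (366,212) to (360,245), and the lock is at (309,161).

```bash
python3 - <<'E'
from h import *
a=cv2.imread('pics/top0.png');b=cv2.imread('pics/side0.png')
def c(im,x,y,w,h,s): return cv2.resize(im[y:y+h,x:x+w],None,fx=s,fy=s,interpolation=cv2.INTER_CUBIC)
A=c(a,150,155,60,50,6.6667)[:300,:400]; B=c(a,300,140,60,60,5)[:300,:]
C=c(b,285,145,50,40,8)[:300,:400]; D=c(b,335,200,50,60,5)
o=np.zeros((600,800,3),np.uint8)
for im,x,y in((A,0,0),(B,400,0),(C,0,300),(D,400,300)): o[y:y+im.shape[0],x:x+im.shape[1]]=im[:600-y,:800-x]
cv2.imwrite('pics/crops.png',o)
# masks: dark handle
for n,im,(x,y,w,h) in(('top',a,(310,150,35,35)),('side',b,(340,200,45,55))):
    r=im[y:y+h,x:x+w].max(2)<60
    ys,xs=np.nonzero(r);print(n,xs.min()+x,xs.max()+x,ys.min()+y,ys.max()+y)
    for yy in range(0,h,3):
        k=np.nonzero(r[yy])[0]
        if len(k):print(yy+y,k.min()+x,k.max()+x,end='; ')
    print()
E
```

```text
top 316 334 157 178
159 323 331; 162 320 333; 165 317 334; 168 316 332; 171 316 332; 174 317 331; 177 319 329; 
side 350 374 206 251
206 364 368; 209 359 372; 212 358 373; 215 357 374; 218 356 373; 221 355 373; 224 355 372; 227 354 372; 230 354 371; 233 353 370; 236 353 370; 239 352 369; 242 350 369; 245 350 369; 248 352 369; 251 357 365;
```

View pics/crops.png

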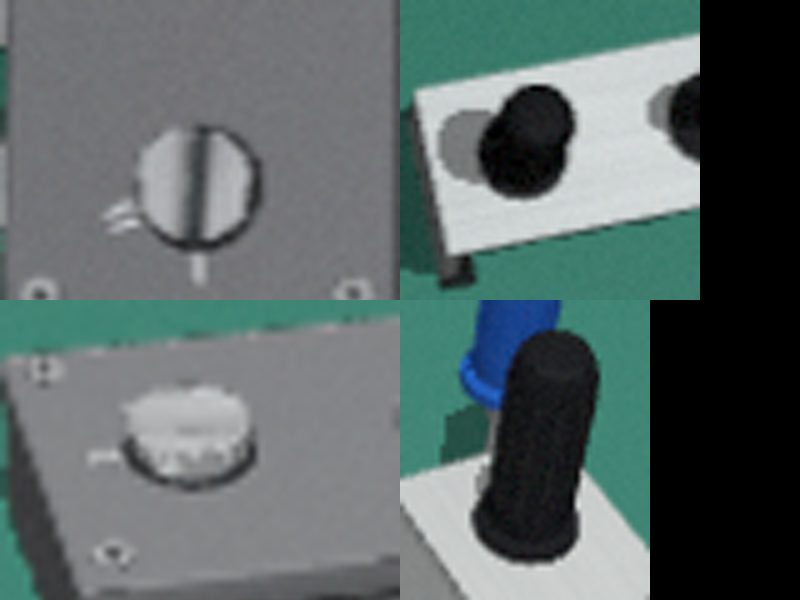

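The crops show the lock head centred near (179.8,183.0) in the top view. The slot lies roughly along world x, tilted about 0.1 rad from the single tick toward the double tick. The handle's top disc is at top (327.4,163.2) and side (365.6,209.9).

```bash
python3 - <<'E'
from h import *
np.set_printoptions(precision=4,suppress=True)
pt=lambda q,x0,y0,ox,oy,s:((q[0]-x0+.5)/s-.5+ox,(q[1]-y0+.5)/s-.5+oy)
A=lambda *q:pt(q,0,0,150,155,60*6.6667/60);B=lambda *q:pt(q,400,0,300,140,5);C=lambda *q:pt(q,0,300,285,145,8);D=lambda *q:pt(q,400,300,335,200,5)
print('handle top',tri(B(539,118),D(555,352)))
print('collar',tri(B(522,155),D(525,520)))
print('head top',tri(A(198,187),C(188,412)))
h=onplane('top',*A(198,187),.066);print(h,'side',onplane('side',*C(188,412),.066))
for n,q in(('s1',(206,130)),('s2',(192,245))):print(n,onplane('top',*A(*q),.066))
print('tick',onplane('top',*A(199,270),.055),'dbl',onplane('top',*A(120,216),.055))
print('rack edge',onplane('top',*B(415,92),.08),onplane('top',305,190,.08),onplane('top',417,138,.08), onplane('top',421,171,.08))
for p in((327,168),):print(onplane('top',327.4,163.2,.164))
s=telemetry.get_state();R=cv2.Rodrigues(s['orientation'])[0];print(R)
E
```

```text
handle top (array([ 0.5495, -0.0953,  0.1647]), np.float64(0.001548831695427781))
collar (array([ 0.5497, -0.0952,  0.0852]), np.float64(0.00039483680721671304))
head top (array([0.5206, 0.2027, 0.0717]), np.float64(0.0011709589050595591))
[0.522  0.2037 0.066 ] side [0.522  0.2111 0.066 ]
s1 [0.54   0.2019 0.066 ]
s2 [0.5038 0.2049 0.066 ]
tick [0.4974 0.2046 0.055 ] dbl [0.514 0.23  0.055]
rack edge [ 0.5763 -0.0511  0.08  ] [ 0.5098 -0.0571  0.08  ] [ 0.6231 -0.2877  0.08  ] [ 0.554  -0.2957  0.08  ]
[ 0.5504 -0.0956  0.164 ]
[[ 0.3333 -0.9428 -0.0005]
 [-0.9428 -0.3333  0.0015]
 [-0.0016 -0.     -1.    ]]
```

```bash
cat > plan.py <<'E'
import sys
from h import *
from scipy.spatial.transform import Rotation as Rn, Slerp
def show(x,y,z,yaw,n):
    s=telemetry.get_state();p0=s['ee_pos'];r0=Rn.from_rotvec(s['orientation'])
    r1=Rn.from_euler('z',yaw,degrees=True)*Rn.from_matrix(np.diag([1.,-1,-1]))
    sl=Slerp([0,1],Rn.concatenate([r0,r1]));P=np.linspace(p0,[x,y,z],n+1)
    X=r0.as_matrix()[:,0];print('t',round(s['t'],2),'p',p0.round(4),'yaw',np.degrees(np.arctan2(X[1],X[0])).round(1),'tilt',np.degrees(np.arccos(-r0.as_matrix()[2,2])).round(2),'F',s['force'].round(1),'M',s['moment'].round(2),'op',round(s['opening']*85.4,1))
    dp=[];tw=[]
    for i in range(n):
        a,b=sl(i/n),sl((i+1)/n);dp.append(a.inv().apply(P[i+1]-P[i]).round(4).tolist());tw.append(np.degrees((a.inv()*b).as_rotvec()).round(1).tolist())
    for i in range(0,n,5):print('dp',dp[i:i+5],'\ntw',tw[i:i+5])
if __name__=='__main__':
    a=list(map(float,sys.argv[1:]));show(*a[:4],int(a[4]))
E
python3 plan.py .55 -.0955 .235 11 11
```

```text
t 0.1 p [ 0.1915 -0.5417  0.2074] yaw -70.5 tilt 0.09 F [-0.3  0.3  0.3] M [0.04 0.02 0.01] op 85.3
dp [[-0.0274, -0.0442, -0.0025], [-0.0214, -0.0474, -0.0025], [-0.0152, -0.0498, -0.0025], [-0.0086, -0.0513, -0.0025], [-0.0019, -0.052, -0.0025]] 
tw [[-0.0, 0.0, -7.4], [-0.0, 0.0, -7.4], [-0.0, 0.0, -7.4], [-0.0, 0.0, -7.4], [-0.0, 0.0, -7.4]]
dp [[0.0048, -0.0518, -0.0025], [0.0115, -0.0508, -0.0025], [0.0179, -0.0489, -0.0025], [0.0241, -0.0461, -0.0025], [0.0298, -0.0426, -0.0025]] 
tw [[-0.0, 0.0, -7.4], [-0.0, 0.0, -7.4], [-0.0, 0.0, -7.4], [-0.0, 0.0, -7.4], [-0.0, 0.0, -7.4]]
dp [[0.0351, -0.0384, -0.0025]] 
tw [[-0.0, 0.0, -7.4]]
```

```bash
python3 -m jog '{"dp":[[-0.027,-0.044,-0.005],[-0.021,-0.047,-0.005],[-0.015,-0.05,-0.003],[-0.009,-0.051,-0.003],[-0.002,-0.052,-0.003]],"twist":[[0,0,-7.4],[0,0,-7.4],[0,0,-7.4],[0,0,-7.4],[0,0,-7.4]],"claw":[0.0854,0.0854,0.0854,0.0854,0.0854]}' >/dev/null; python3 plan.py .55 -.0955 .235 11 7
```

```text
t 0.72 p [ 0.3547 -0.335   0.2243] yaw -32.8 tilt 0.32 F [ 0.3 -0.4  0.1] M [-0.04 -0.01  0.03] op 85.4
dp [[0.005, -0.0439, -0.0014], [0.0097, -0.0431, -0.0015], [0.0143, -0.0418, -0.0015], [0.0188, -0.04, -0.0015], [0.023, -0.0377, -0.0015]] 
tw [[-0.0, 0.0, -6.3], [-0.0, 0.0, -6.3], [-0.0, 0.0, -6.3], [-0.0, 0.0, -6.3], [-0.0, 0.0, -6.3]]
dp [[0.027, -0.0349, -0.0015], [0.0306, -0.0318, -0.0015]] 
tw [[-0.0, 0.0, -6.3], [-0.0, 0.0, -6.3]]
```

Tracking is good.

```bash
python3 -m jog '{"dp":[[0.005,-0.044,-0.0015],[0.0097,-0.043,-0.0015],[0.0143,-0.042,-0.0015],[0.0188,-0.04,-0.0015],[0.023,-0.038,-0.0015]],"twist":[[0,0,-6.3],[0,0,-6.3],[0,0,-6.3],[0,0,-6.3],[0,0,-6.3]],"claw":[0.0854,0.0854,0.0854,0.0854,0.0854]}' >/dev/null;  python3 -m jog '{"dp":[[0.027,-0.035,-0.0015],[0.031,-0.032,-0.0015],[0,0,0]],"twist":[[0,0,-6.3],[0,0,-6.3],[0,0,0]],"claw":[0.0854,0.0854,0.0854]}' >/dev/null; python3 plan.py .55 -.0955 .12 11 5
```

```text
t 1.73 p [ 0.5524 -0.0794  0.233 ] yaw 13.2 tilt 0.54 F [-0.7 -0.2 -0.1] M [-0.03 -0.02 -0.08] op 85.1
dp [[-0.0011, 0.0032, 0.0226], [-0.0011, 0.0032, 0.0226], [-0.0011, 0.0031, 0.0226], [-0.0011, 0.0031, 0.0226], [-0.0011, 0.0031, 0.0226]] 
tw [[-0.1, 0.1, 0.4], [-0.1, 0.1, 0.4], [-0.1, 0.1, 0.4], [-0.1, 0.1, 0.4], [-0.1, 0.1, 0.4]]
```

```bash
python3 -m jog '{"dp":[[-0.0055,0.016,0],[0,0,0.01]],"twist":[[-0.5,0.5,2],[0,0,0]],"claw":[0.0854,0.0854]}' >/dev/null; python3 plan.py .55 -.0955 .12 11 5
```

```text
t 1.98 p [ 0.5498 -0.0985  0.2225] yaw 10.9 tilt 0.24 F [-0.5 -0.7 -0.3] M [ 0.07 -0.04  0.  ] op 85.3
dp [[0.0001, -0.0006, 0.0205], [0.0001, -0.0006, 0.0205], [0.0001, -0.0006, 0.0205], [0.0001, -0.0006, 0.0205], [0.0001, -0.0006, 0.0205]] 
tw [[0.0, -0.0, -0.0], [0.0, -0.0, -0.0], [0.0, -0.0, -0.0], [0.0, -0.0, -0.0], [0.0, -0.0, -0.0]]
```

```bash
python3 -m jog '{"dp":[[0,-0.003,0.02],[0,0,0.03],[0,0,0.03],[0,0,0.02],[0,0,0]],"twist":[[0,0,0],[0,0,0],[0,0,0],[0,0,0],[0,0,0]],"claw":[0.0854,0.0854,0.0854,0.0854,0.0854]}' >/dev/null; python3 plan.py .55 -.0955 .12 11 1
```

```text
t 2.6 p [ 0.5438 -0.1017  0.1168] yaw 10.2 tilt 0.08 F [ 0.1 -0.6 -0.7] M [0.03 0.01 0.03] op 85.3
dp [[0.0072, -0.005, -0.0032]] 
tw [[0.1, 0.0, -0.8]]
```

```bash
python3 -m jog '{"dp":[[0.007,-0.005,-0.003],[0,0,0]],"twist":[[0,0,-0.8],[0,0,0]],"claw":[0.0854,0.0854]}' >/dev/null; python3 plan.py .55 -.0955 .12 11 1
```

```text
t 2.85 p [ 0.5507 -0.0963  0.1215] yaw 10.9 tilt 0.16 F [-0.1  0.5 -0.6] M [ 0.06 -0.01 -0.01] op 85.3
dp [[-0.0005, -0.001, 0.0015]] 
tw [[0.1, -0.1, -0.1]]
```

```bash
python3 -m jog '{"dp":[[0,-0.001,0.001],[0,0,0],[0,0,0],[0,0,0],[0,0,0]],"twist":[[0,0,0],[0,0,0],[0,0,0],[0,0,0],[0,0,0]],"claw":[0,0,0,0,0]}' 80; python3 plan.py .55 -.0955 .12 11 1
```

```text
t: 3.48
ee_pos: [0.5518, -0.0953, 0.1225]
orientation: [3.124, 0.299, 0.01]
force: [-0.3, -0.0, 0.1]
opening: 0.316
t 3.48 p [ 0.5518 -0.0953  0.1225] yaw 10.9 tilt 0.4 F [-0.3 -0.   0.1] M [ 0.    0.01 -0.02] op 27.0
dp [[-0.0018, -0.0001, 0.0025]] 
tw [[0.2, -0.3, -0.1]]
```

```bash
python3 -m jog '{"dp":[[0,0,-0.01],[0,0,-0.02],[0,0,-0.03],[0,0,-0.03],[0,0,-0.04]],"twist":[[0,0,0],[0,0,0],[0,0,0],[0,0,0],[0,0,0]],"claw":[0,0,0,0,0]}' 80; python3 - <<'E'
from h import *
b=grab('side','s1')
s=telemetry.get_state();t=s['ee_pos']-[0,0,.104];u,v=proj('side',t);print(t,u,v)
u,v=int(u),int(v);c=b[v-60:v+40,u-65:u+65,::-1]
cv2.imwrite('pics/s1c.png',cv2.resize(c,None,fx=6,fy=6,interpolation=cv2.INTER_CUBIC));print(u-65,v-60)
E
python3 plan.py .522 .2035 .21 85 8
```

```text
t: 4.1
ee_pos: [0.5476, -0.0945, 0.2527]
orientation: [-3.127, -0.299, 0.01]
force: [-0.0, 0.3, -2.1]
opening: 0.319
[ 0.55076716 -0.09503877  0.15530646] 365.96184399908526 214.03098348277484
300 154
t 4.15 p [ 0.5508 -0.095   0.2593] yaw 10.9 tilt 0.37 F [ 2.8 -0.5  2.3] M [-0.03 -0.2  -0.04] op 27.5
dp [[0.0035, -0.0373, 0.006], [0.0095, -0.0363, 0.0061], [0.0152, -0.0343, 0.0061], [0.0205, -0.0314, 0.0061], [0.0253, -0.0277, 0.0061]] 
tw [[0.0, -0.0, -9.3], [0.0, -0.0, -9.3], [0.0, -0.0, -9.3], [0.0, -0.0, -9.3], [0.0, -0.0, -9.3]]
dp [[0.0294, -0.0232, 0.0062], [0.0328, -0.0182, 0.0062], [0.0353, -0.0127, 0.0062]] 
tw [[0.0, -0.0, -9.3], [0.0, -0.0, -9.3], [0.0, -0.0, -9.3]]
```

View pics/s1c.png

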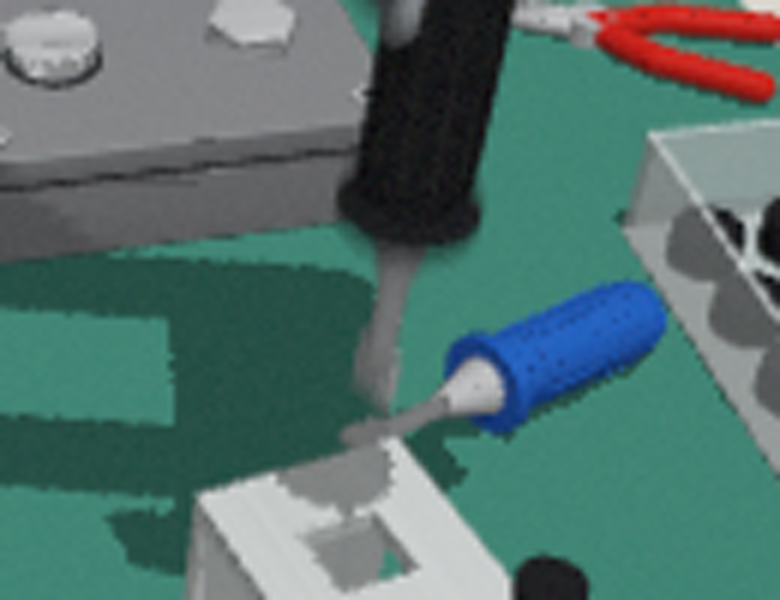

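The side crop shows the screwdriver held upright, with its tip near (362,220). The rack hole is free below it. The blue look-alike now lies on the table behind the rack, and I'll check that in the next picture.

```bash
python3 -m jog '{"dp":[[0.0035,-0.037,0.004],[0.0095,-0.036,0.004],[0.015,-0.034,0.004],[0.0205,-0.031,0.004],[0.025,-0.028,0.004]],"twist":[[0,0,-9.3],[0,0,-9.3],[0,0,-9.3],[0,0,-9.3],[0,0,-9.3]],"claw":[0,0,0,0,0]}' 80 >/dev/null; python3 plan.py .522 .2035 .21 85 4
```

```text
t 4.78 p [0.5312 0.0924 0.2405] yaw 58.6 tilt 0.68 F [ 0.9  0.2 -1.3] M [0.01 0.   0.03] op 27.4
dp [[0.0225, -0.0165, 0.0075], [0.0242, -0.0138, 0.0075], [0.0257, -0.0109, 0.0076], [0.0267, -0.0079, 0.0076]] 
tw [[0.2, 0.0, -6.6], [0.2, 0.0, -6.6], [0.2, 0.0, -6.6], [0.2, 0.0, -6.6]]
```

```bash
python3 -m jog '{"dp":[[0.022,-0.0165,0.0075],[0.024,-0.014,0.0075],[0.025,-0.011,0.0075],[0.02,-0.006,0.005],[0,0,0]],"twist":[[0,0,-6.6],[0,0,-6.6],[0,0,-6.6],[0,0,-5],[0,0,0]],"claw":[0,0,0,0,0]}' 80 >/dev/null; python3 plan.py .522 .2035 .205 85 1
```

```text
t 5.4 p [0.5185 0.2006 0.2108] yaw 84.5 tilt 0.56 F [ 0.6 -0.5 -1. ] M [ 0.03  0.02 -0.03] op 27.3
dp [[0.0033, 0.0031, 0.0058]] 
tw [[0.5, 0.2, -0.5]]
```

```bash
python3 -m jog '{"dp":[[0.003,0.003,0.005],[0,0,0]],"twist":[[0.5,0.2,-0.5],[0,0,0]],"claw":[0,0]}' 80 >/dev/null; python3 - <<'E'
from h import *
b=grab('side','s2');a=grab('top','t2')
s=telemetry.get_state();print(s['ee_pos'])
t=s['ee_pos']-[0,0,.1035];print('tip proj',proj('side',t),'slot proj',proj('side',[.522,.2035,.066]))
c=b[105:180,265:365,::-1];d=a[100:240,120:360,::-1]
o=np.zeros((600,800,3),np.uint8)
c=cv2.resize(c,None,fx=8,fy=8,interpolation=cv2.INTER_CUBIC);cv2.imwrite('pics/s2c.png',c)
cv2.imwrite('pics/t2c.png',cv2.resize(d,None,fx=3,fy=3,interpolation=cv2.INTER_CUBIC))
E
python3 plan.py .522 .2035 .205 85 1
```

```text
[0.52221154 0.20225403 0.20622065]
tip proj [309.6493621  147.23437376] slot proj [308.71468794 160.34701678]
t 5.75 p [0.5222 0.2023 0.2062] yaw 84.9 tilt 0.06 F [-1.1 -0.1 -2.2] M [0.09 0.01 0.03] op 27.1
dp [[0.0012, -0.0003, 0.0012]] 
tw [[0.1, 0.0, -0.1]]
```

View pics/s2c.png

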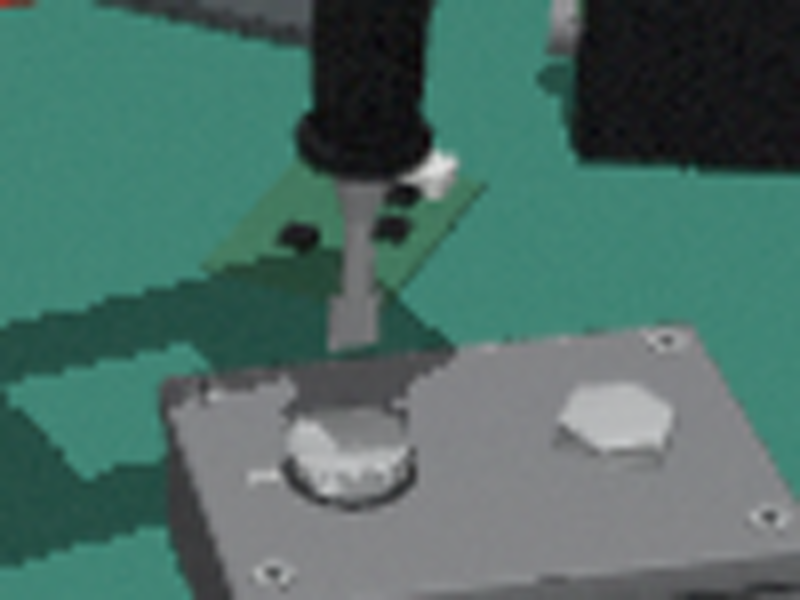

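View pics/t2c.png

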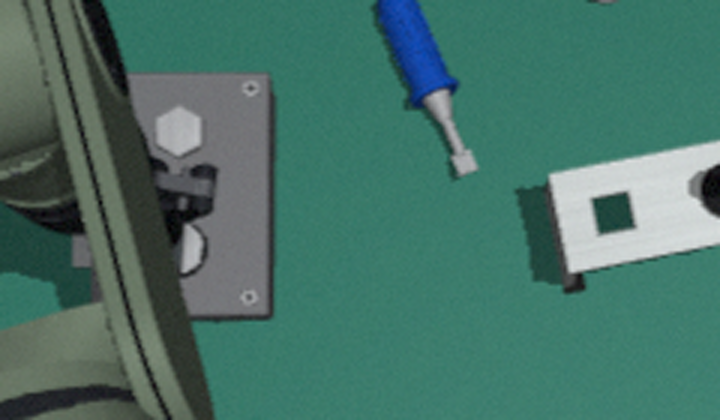

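The blade hovers just above the head, with its bottom edge centred at (308.6,148.1) in the side view and the head at (308.3,159). In the top view the blue tool has toppled and lies clear of the rack and housing, and the empty rack hole is visible.

```bash
python3 - <<'E'
from h import *
f=lambda x,y:((x+.5)/8-.5+265,(y+.5)/8-.5+105)
p,q=[onplane('side',*f(*e),.1027) for e in((328,347),(377,349))]
print(p,q,(p+q)/2,np.degrees(np.arctan2(q[1]-p[1],q[0]-p[0])))
E
```

```text
[0.51235134 0.20085742 0.1027    ] [0.52596934 0.19758109 0.1027    ] [0.51916034 0.19921926 0.1027    ] -13.527587339570694
```

```bash
python3 -m jog '{"dp":[[0.0035,0,0.01],[0,0,0.01],[0,0,0.005],[0,0,0]],"twist":[[0,0,-4],[0,0,0],[0,0,0],[0,0,0]],"claw":[0,0,0,0]}' 80 >/dev/null; python3 plan.py .523 .206 .172 89 1
```

```text
t 6.25 p [0.5232 0.2042 0.1811] yaw 88.7 tilt 0.14 F [-0.3 -0.6 -1.6] M [ 0.06 -0.03  0.02] op 27.0
dp [[0.0018, -0.0002, 0.0091]] 
tw [[0.1, 0.0, -0.3]]
```

```bash
python3 -m jog '{"dp":[[0.002,0,0.006],[0,0,0.004],[0,0,0.004],[0,0,0]],"twist":[[0,0,0],[0,0,0],[0,0,0],[0,0,0]],"claw":[0,0,0,0]}' 80 >/dev/null; python3 plan.py .523 .206 .163 89 1;python3 - <<'E'
from h import *
b=grab('side','s3');cv2.imwrite('pics/s3c.png',cv2.resize(b[125:185,275:345,::-1],None,fx=8,fy=8,interpolation=cv2.INTER_CUBIC))
E
```

```text
t 6.75 p [0.5236 0.2064 0.1666] yaw 88.7 tilt 0.19 F [ 0.4  0.3 -0.8] M [-0.07 -0.03 -0.06] op 27.2
dp [[-0.0004, -0.0006, 0.0036]] 
tw [[0.2, -0.0, -0.3]]
```

View pics/s3c.png

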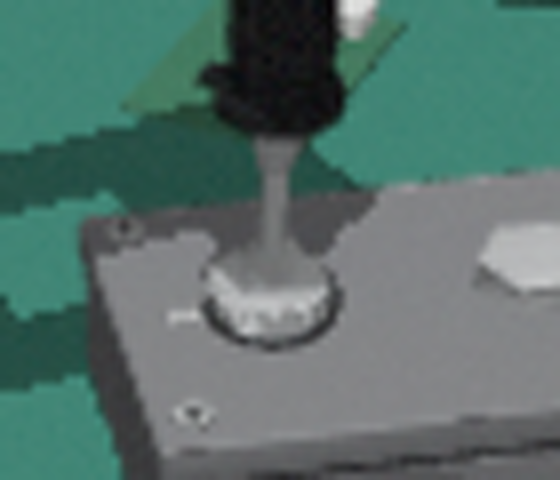

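The blade is entering the slot without force. I'll go on down.

```bash
python3 -m jog '{"dp":[[0,0,0.003],[0,0,0.003],[0,0,0]],"twist":[[0,0,0],[0,0,0],[0,0,0]],"claw":[0,0,0]}' 80 >/dev/null; python3 plan.py .523 .206 .163 89 1
```

```text
t 7.17 p [0.5243 0.2061 0.1614] yaw 88.7 tilt 0.31 F [ 0.3 -0.3  0. ] M [-0.14  0.1   0.01] op 27.4
dp [[-0.0002, -0.0012, -0.0016]] 
tw [[0.3, 0.0, -0.3]]
```

```bash
python3 -m jog '{"dp":[[0,0,0],[0,0,0],[0,0,0],[0,0,0],[0,0,0]],"twist":[[0,0,6],[0,0,7],[0,0,7],[0,0,7],[0,0,3]],"claw":[0,0,0,0,0]}' 80 >/dev/null; python3 plan.py .523 .205 .1615 59 1
```

```text
t 7.8 p [0.5237 0.206  0.1614] yaw 57.7 tilt 0.25 F [ 0.9  0.2 -0.3] M [-0.11  0.02  0.06] op 27.0
dp [[-0.0012, -0.0001, -0.0001]] 
tw [[0.2, -0.1, -1.3]]
```

```bash
python3 -m jog '{"dp":[[0,0,0],[0,0,0],[0,0,0],[0,0,0],[0,0,0]],"twist":[[0,0,7],[0,0,7],[0,0,7],[0,0,6],[0,0,3]],"claw":[0,0,0,0,0]}' 80 >/dev/null; python3 plan.py .523 .205 .1615 59 1
```

```text
t 8.43 p [0.5235 0.2061 0.1614] yaw 26.8 tilt 0.23 F [-0.2  0.3 -0.3] M [-0.12 -0.01  0.12] op 27.4
dp [[-0.0009, 0.0008, -0.0001]] 
tw [[0.2, -0.2, -32.2]]
```

```bash
for i in 1 ; do python3 -m jog '{"dp":[[0,0,0],[0,0,0]],"twist":[[0,0,5],[0,0,5]],"claw":[0,0]}' 80 >/dev/null; python3 plan.py .523 .205 .1615 59 1 |head -1; python3 -m jog '{"dp":[[0,0,0],[0,0,0]],"twist":[[0,0,4],[0,0,3]],"claw":[0,0]}' 80 >/dev/null; python3 plan.py .523 .205 .1615 59 1 |head -1; done
```

```text
t 8.68 p [0.5234 0.2062 0.1614] yaw 16.5 tilt 0.23 F [ 0.8  0.1 -0.4] M [-0.14  0.04  0.08] op 27.1
t 8.93 p [0.5234 0.2062 0.1614] yaw 9.2 tilt 0.23 F [-0.2 -0.5 -0.6] M [-0.11  0.    0.08] op 27.1
```

```bash
python3 -m jog '{"dp":[[0,0,0],[0,0,0]],"twist":[[0,0,3],[0,0,3]],"claw":[0,0]}' 80 >/dev/null; python3 plan.py .523 .205 .1615 59 1 |head -1; python3 -m jog '{"dp":[[0,0,0],[0,0,0]],"twist":[[0,0,3],[0,0,3]],"claw":[0,0]}' 80 >/dev/null; python3 plan.py .523 .205 .1615 59 1 |head -1
python3 - <<'E'
from h import *
b=grab('side','s4');cv2.imwrite('pics/s4c.png',cv2.resize(b[125:185,275:345,::-1],None,fx=8,fy=8,interpolation=cv2.INTER_CUBIC))
E
```

```text
t 9.18 p [0.5234 0.2063 0.1614] yaw 3.0 tilt 0.24 F [-0.5  0.2 -0.4] M [-0.13  0.01  0.04] op 26.8
t 9.43 p [0.5234 0.2063 0.1614] yaw -3.1 tilt 0.25 F [ 0.1 -0.8 -0.6] M [-0.1   0.01  0.08] op 27.1
```

View pics/s4c.png

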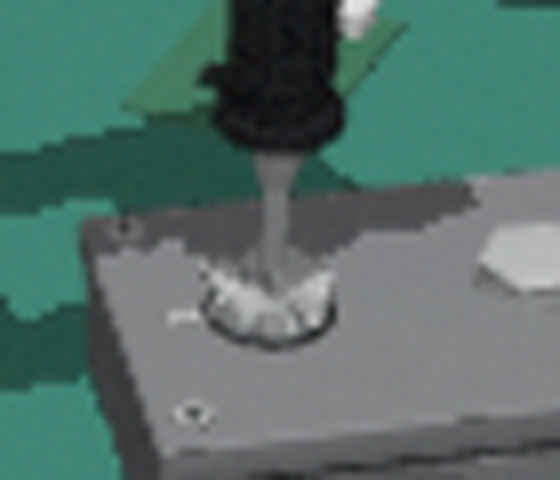

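The side crop shows the slot's end now facing the camera at about (310,162), so the lock has turned with the blade. I'll go on in small steps until the moment shows the stop.

```bash
python3 -m jog '{"dp":[[0,0,0],[0,0,0]],"twist":[[0,0,2],[0,0,2]],"claw":[0,0]}' 80 >/dev/null; python3 plan.py .523 .205 .1615 59 1 |head -1; python3 -m jog '{"dp":[[0,0,0],[0,0,0]],"twist":[[0,0,2],[0,0,2]],"claw":[0,0]}' 80 >/dev/null; python3 plan.py .523 .205 .1615 59 1 |head -1
```

```text
t 9.72 p [0.5234 0.2064 0.1614] yaw -7.2 tilt 0.25 F [ 0.5 -0.5 -0.8] M [-0.17  0.04  0.09] op 27.2
t 9.97 p [0.5233 0.2064 0.1614] yaw -11.4 tilt 0.25 F [ 0.7 -0.8 -0. ] M [-0.12  0.09  0.23] op 27.5
```

```bash
python3 -m jog '{"dp":[[0,0,0],[0,0,0]],"twist":[[0,0,2],[0,0,2]],"claw":[0,0]}' 80 >/dev/null; python3 plan.py .523 .205 .1615 59 1 |head -1; python3 -m jog '{"dp":[[0,0,0],[0,0,0]],"twist":[[0,0,2],[0,0,1]],"claw":[0,0]}' 80 >/dev/null; python3 plan.py .523 .205 .1615 59 1 |head -1
```

```text
t 10.22 p [0.5233 0.2064 0.1614] yaw -15.6 tilt 0.25 F [-0.1  0.7  0.1] M [-0.11  0.03  0.4 ] op 27.2
t 10.47 p [0.5232 0.2064 0.1614] yaw -18.8 tilt 0.25 F [-0.5 -0.6  0.1] M [-0.12  0.04  0.58] op 27.1
```

The moment climbs steadily to 0.58 N m, which is the firm stop. I'll relax by about 12 degrees, within the play, and lift out.

```bash
python3 -m jog '{"dp":[[0,0,0],[0,0,0]],"twist":[[0,0,-6],[0,0,-6]],"claw":[0,0]}' 80 >/dev/null; python3 plan.py .523 .205 .1615 59 1 |head -1; python3 -m jog '{"dp":[[0,0,-0.006],[0,0,-0.012],[0,0,-0.02],[0,0,-0.03],[0,0,-0.02]],"twist":[[0,0,0],[0,0,0],[0,0,0],[0,0,0],[0,0,0]],"claw":[0,0,0,0,0]}' 80 >/dev/null; python3 plan.py .5515 -.0955 .245 5 7;
```

```text
t 10.72 p [0.5231 0.2066 0.1614] yaw -6.6 tilt 0.23 F [-1.2 -0.5  0.4] M [-0.08  0.05  0.04] op 27.3
t 11.35 p [0.5221 0.2068 0.2529] yaw -7.3 tilt 0.12 F [-0.2  0.4 -1.8] M [-0.   -0.04 -0.02] op 27.0
dp [[0.0096, 0.0423, 0.0011], [0.0083, 0.0426, 0.0011], [0.007, 0.0428, 0.0011], [0.0057, 0.043, 0.0011], [0.0044, 0.0432, 0.0011]] 
tw [[-0.0, -0.0, -1.8], [-0.0, -0.0, -1.8], [-0.0, -0.0, -1.8], [-0.0, -0.0, -1.8], [-0.0, -0.0, -1.8]]
dp [[0.0031, 0.0433, 0.0011], [0.0017, 0.0434, 0.0011]] 
tw [[-0.0, -0.0, -1.8], [-0.0, -0.0, -1.8]]
```

```bash
python3 -m jog '{"dp":[[0.0095,0.042,0],[0.008,0.0425,0],[0.006,0.043,0],[0.004,0.043,0],[0.002,0.043,0]],"twist":[[0,0,-2.6],[0,0,-2.6],[0,0,-2.6],[0,0,-2.6],[0,0,-2.6]],"claw":[0,0,0,0,0]}' 80 >/dev/null; python3 plan.py .5515 -.0955 .245 11 2; python3 - <<'E'
from h import *
a=grab('top','t5');cv2.imwrite('pics/t5c.png',cv2.resize(a[155:210,145:215,::-1],None,fx=8,fy=8,interpolation=cv2.INTER_CUBIC))
E
```

```text
t 11.97 p [ 0.547  -0.0097  0.261 ] yaw 6.0 tilt 0.94 F [ 0.   0.1 -1.9] M [-0.02 -0.03 -0.05] op 27.2
dp [[-0.0024, 0.0429, 0.0077], [-0.0042, 0.0428, 0.0079]] 
tw [[-0.1, -0.5, -2.5], [-0.1, -0.5, -2.5]]
```

View pics/t5c.png

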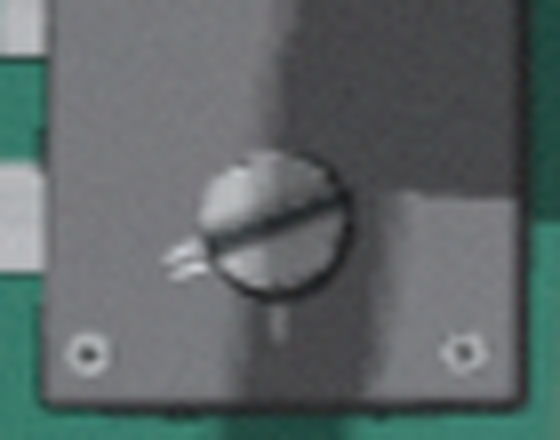

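The slot, from (205,245) to (345,200) in the crop, now points at the double tick at (185,258). The lock is at its stop. Next I return to the rack.

```bash
python3 -m jog '{"dp":[[-0.0024,0.04,0.006],[-0.004,0.038,0.006],[0,0,0]],"twist":[[0,-0.5,-2.5],[0,-0.5,-2.5],[0,0,0]],"claw":[0,0,0]}' 80 >/dev/null; python3 plan.py .5513 -.0955 .235 11 1
```

```text
t 12.4 p [ 0.5518 -0.0964  0.2522] yaw 10.5 tilt 0.18 F [-0.7  0.  -1.5] M [ 0.03  0.09 -0.03] op 27.1
dp [[-0.0004, -0.001, 0.0172]] 
tw [[0.1, -0.2, -0.5]]
```

```bash
python3 -m jog '{"dp":[[0,-0.001,0.02],[0,0,0.02],[0,0,0.015],[0,0,0]],"twist":[[0,0,0],[0,0,0],[0,0,0],[0,0,0]],"claw":[0,0,0,0]}' 80 >/dev/null; python3 plan.py .5513 -.0955 .18 11 1
```

```text
t 12.9 p [ 0.5532 -0.0928  0.1994] yaw 10.3 tilt 0.51 F [ 0.7 -0.7 -1.8] M [0.04 0.04 0.03] op 26.9
dp [[-0.0025, 0.0023, 0.0194]] 
tw [[0.0, -0.5, -0.7]]
```

```bash
python3 -m jog '{"dp":[[-0.0025,0.0023,0.006],[0,0,0]],"twist":[[0,-0.5,-0.7],[0,0,0]],"claw":[0,0]}' 80 >/dev/null; python3 plan.py .5513 -.0955 .165 11 1; python3 - <<'E'
from h import *
b=grab('side','s6');s=telemetry.get_state();u,v=proj('side',[.5513,-.0955,.08]);u,v=int(u),int(v);print(u,v)
cv2.imwrite('pics/s6c.png',cv2.resize(b[v-55:v+20,u-50:u+50,::-1],None,fx=6,fy=6,interpolation=cv2.INTER_CUBIC))
E
```

```text
t 13.15 p [ 0.5519 -0.0953  0.1945] yaw 11.0 tilt 0.14 F [ 0.1 -0.6 -1.1] M [ 0.   -0.03 -0.08] op 27.1
dp [[-0.0007, 0.0, 0.0295]] 
tw [[0.1, -0.1, 0.0]]
360 245
```

View pics/s6c.png

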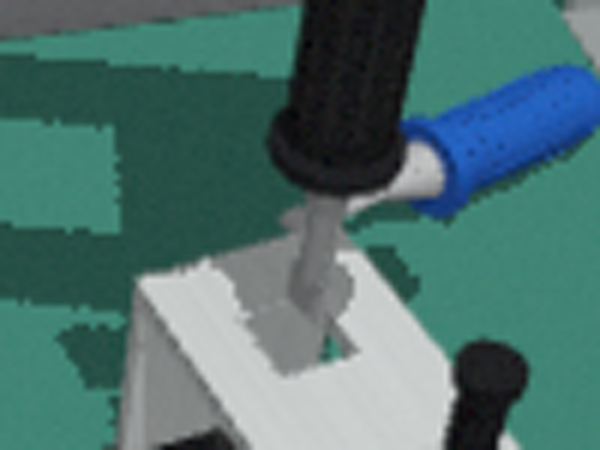

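The tip hangs over the left part of the open hole, consistent with the start pose. I'll lower it.

```bash
python3 -m jog '{"dp":[[0,0,0.01],[0,0,0.01],[0,0,0.01],[0,0,0]],"twist":[[0,0,0],[0,0,0],[0,0,0],[0,0,0]],"claw":[0,0,0,0]}' 80 >/dev/null; python3 plan.py .5513 -.0955 .1245 11 1
```

```text
t 13.7 p [ 0.5523 -0.0954  0.1629] yaw 11.0 tilt 0.2 F [-0.4 -0.2 -1.2] M [ 0.02 -0.01 -0.  ] op 27.1
dp [[-0.0011, -0.0002, 0.0384]] 
tw [[0.1, -0.2, -0.0]]
```

```bash
python3 -m jog '{"dp":[[-0.001,0,0.012],[0,0,0.012],[0,0,0.008],[0,0,0]],"twist":[[0,0,0],[0,0,0],[0,0,0],[0,0,0]],"claw":[0,0,0,0]}' 80 >/dev/null; python3 plan.py .5513 -.0955 .1235 11 1
```

```text
t 14.2 p [ 0.5513 -0.0957  0.1283] yaw 11.0 tilt 0.17 F [-0.3  1.4 -2.2] M [-0.01  0.02  0.05] op 27.1
dp [[0.0, -0.0002, 0.0048]] 
tw [[0.1, -0.1, -0.0]]
```

```bash
python3 -m jog '{"dp":[[0,0,0.003],[0,0,0.002],[0,0,0]],"twist":[[0,0,0],[0,0,0],[0,0,0]],"claw":[0,0,0]}' 80 >/dev/null; python3 plan.py .5513 -.0955 .122 11 1
```

```text
t 14.57 p [ 0.5519 -0.0958  0.1237] yaw 11.0 tilt 0.26 F [-1.4 -0.1 -1.1] M [ 0.02  0.01 -0.05] op 27.0
dp [[-0.0006, -0.0004, 0.0016]] 
tw [[0.1, -0.2, -0.0]]
```

```bash
python3 -m jog '{"dp":[[0,0,0.001],[0,0,0],[0,0,0]],"twist":[[0,0,0],[0,0,0],[0,0,0]],"claw":[0,0,0]}' 80 >/dev/null; python3 plan.py .5513 -.0955 .122 11 1|head -1
python3 -m jog '{"dp":[[0,0,0],[0,0,0],[0,0,0],[0,0,0],[0,0,0]],"twist":[[0,0,0],[0,0,0],[0,0,0],[0,0,0],[0,0,0]],"claw":[0.0854,0.0854,0.0854,0.0854,0.0854]}' 80;  python3 plan.py .5513 -.0955 .122 11 1|head -2
```

```text
t 14.95 p [ 0.5523 -0.0958  0.1231] yaw 11.0 tilt 0.32 F [-0.   0.1 -0.8] M [ 0.06 -0.02 -0.03] op 27.1
t: 15.58
ee_pos: [0.553, -0.096, 0.1241]
orientation: [3.124, 0.3, 0.012]
force: [0.6, 0.3, -0.7]
opening: 0.999
t 15.57 p [ 0.553  -0.096   0.1241] yaw 11.0 tilt 0.45 F [ 0.6  0.3 -0.7] M [0.01 0.   0.05] op 85.3
dp [[-0.0016, -0.0008, 0.0021]]
```

Now retreat upward in one go, then back toward the robot to clear the view.

```bash
python3 -m jog '{"dp":[[-0.001,0,-0.015],[0,0,-0.025],[0,0,-0.03],[0,0,-0.03],[0,0,-0.02]],"twist":[[0,0,0],[0,0,0],[0,0,0],[0,0,0],[0,0,0]],"claw":[0.0854,0.0854,0.0854,0.0854,0.0854]}' >/dev/null; python3 -m jog '{"dp":[[-0.02,0,0],[-0.04,0,0],[-0.05,0,0],[-0.03,0,0],[0,0,0]],"twist":[[0,0,0],[0,0,0],[0,0,0],[0,0,0],[0,0,0]],"claw":[0.0854,0.0854,0.0854,0.0854,0.0854]}' >/dev/null;python3 plan.py .4 -.0955 .25 11 1|head -1; python3 - <<'E'
from h import *
b=grab('side','s7');a=grab('top','t7')
c=cv2.resize(b[180:280,330:450,::-1],None,fx=5,fy=5);d=cv2.resize(a[130:210,150:350,::-1],None,fx=3,fy=3);o=np.zeros((600,600,3),np.uint8);o[:360]=c[:360,:600];o[360:600,:600]=d
cv2.imwrite('pics/f.png',o)
i=cv2.imread('pics/side0.png')
for im in(i,b[:,:,::-1]):
    m=im[200:256,340:385].max(2)<60;ys,xs=np.nonzero(m);print(xs.mean()+340,ys.mean()+200,xs.min()+340,xs.max()+340,ys.min()+200,ys.max()+200)
E
```

```text
t 16.82 p [ 0.4114 -0.1236  0.2565] yaw 11.0 tilt 1.21 F [-0.1 -0.1  0.7] M [ 0.03  0.01 -0.  ] op 85.6
362.5613147914033 229.24905183312262 350 374 206 251
363.15569620253166 229.46582278481011 350 374 206 252
```

View pics/f.png

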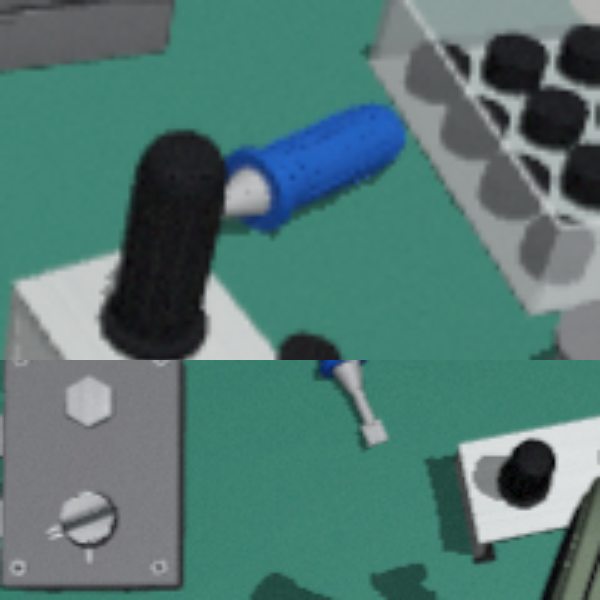

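The screwdriver stands upright in its own hole; its side-view outline is within 1 px of the start. The slot points at the double tick, and the gripper is clear.

```bash
python3 -m jog '{"dp":[[0,0,0],[0,0,0]],"twist":[[0,0,0],[0,0,0]],"claw":[0.0854,0.0854]}' >/dev/null; python3 -c "
from workcell import workorder;print(workorder.close_job())"
```

```text
the job is handed in; nothing more can be done
None
```

I turned the lock clockwise to its stop with the flat screwdriver, put the driver back upright in its own rack hole, let go and handed the job in at about 17 s.

**What I did:** I gripped the handle at 80 N across the row, lowered the blade about 8 mm into the slot of the grey housing's lock, and turned it. The moment climbed steadily to 0.58 N m at the stop. I then eased back within the play and lifted the blade out.

**Last checks:**
- **Lock:** the top view shows the slot in line with the double tick.
- **Screwdriver:** its outline in the side view is within 1 px of the start.
- **Robot:** the gripper is open and well clear, and the wrist force readings I took stayed within a few newtons.

**What disagreed or stayed unexplained:**
- **Stop angle:** it came about 20–25° of wrist turn later than my blade-yaw estimate predicted. I put this down to play and a poor yaw reading.
- **Slot position:** the side and top views differed by 7 mm on the slot's y position. I went by the top view, and the blade slid in without force.
- **Blue look-alike:** it appeared to stand at the start but lay on the table by the time I lifted the driver. No contact showed in the force readings, but I can't rule out that I knocked it. It stayed on the work surface.

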